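# Index the engine turntable to its next locking hole

## Robot

A 7-joint arm with a two-finger parallel gripper is mounted at the origin on the work surface. World frame = base frame: x ahead of the robot, y to its left, z up, the work surface at z = 0. Lengths are in m, angles in degrees, forces in N, time in s.
With the tool pointing down it reaches from about 0.425 to 0.875 m from the base axis. Payload 4.7 kg.
Tool frame: the origin (TCP) lies midway between the tips of the shut fingers; the grasp point (between the pads) lies 19 mm behind it; z points along the fingers, x is the direction in which the jaws open and shut, and the axes are right-handed (so a half turn about z gives the same grasp; the last joint's range is limited). The gripper opens to 87 mm and grips with 3 to 60 N. Pads are 19 mm wide; open, the fingers measure 117 mm over their backs; the gripper's body (75 mm by 190 mm) begins 51 mm behind the grasp point.
Start: joints at [-64.28, 18.392, -4.016, 83.108, 1.295, 78.541, -3.26], TCP at [0.274, 0.59, 0.223] pointing down, gripper open.
Joint ranges: [-163.93, 163.93], [-17.29, 119.83], [-79.2, 71.16], [3.27, 140.29], [-89.18, 269.18], [5.43, 117.66], [-154.24, 154.24]. Speed limits (degrees/s): [147.25, 147.25, 180, 180, 180, 180, 180].

## Interface

Orientations are given as [roll, pitch, yaw] about the fixed x, y, z axes, in that order (R = Rz(yaw) Ry(pitch) Rx(roll)).
In Python, from cell import env gives the robot as it stands.
- The arm moves only by the tool carry_out, never from a script. Its argument "plan" is a list of rows, each an object with "grip": the closure, from 0 (fully open) to 1 (shut); "dp": the shift along the tool's x, y, z in m, a list of three; "rotation": the turn, a rotation vector about the tool's x, y, z in degrees, a list of three. In form: [{"grip": grip, "dp": [dx, dy, dz], "rotation": [wx, wy, wz]}, ...]. A call has 1 to 8 rows; each row shifts and turns the pose as measured when the row begins, along the tool's axes as they then stand; what a row does not reach is not made up. A row lasts 1/12 s, in which the tool goes at most 41.7 mm and 7.16 degrees, less where a joint would pass 70% of its speed; a pose out of reach is approached as far as the arm can. A call is refused whole if a number of a shift passes 0.0417 or a number of a turn 7.16, either way. A call with a gripper value outside its range is refused whole. The fingers move at their own pace and stop on an object; "force" is the grip in N (left out, the last holds). Time passes only in rows, so rows that do not move let the fingers close. It gives the time, the measured TCP pose, the force and the opening at its end, in the units of the state.
- env.get_obs(): the state, without advancing time (a new reading comes with each control period).
- env.read_camera(name): name is "scene" or "top" or "wrist"; returns the picture (480x640x3 uint8, red, green, blue); there is no depth.
- env.camera_params(name): a dict with "fx", "fy", "cx", "cy" (pixels), "R" (3x3) and "t" (3): a world point X has camera coordinates R X + t. Camera axes: x right, y down, z forward; pixel columns grow to the right and rows downward; lengths in m; the calibration is good to about 2 mm. A picture is of the moment at which its call begins: read the wrist's pose just before it. camera_params takes no time and is no camera call; for the wrist camera it gives the pose at the moment of the call.
- env.sign_off(): hands the job in, once; it reports no verdict.
The state is a dict: "time_s": time; "qpos": joint angles; "joint_velocities": joint speeds; "effort": joint torques, N m; "tool_pos": TCP position; "tool_rot": TCP orientation; "force": force on the tool from outside, world axes, zero at the start; "wrist_torque": the same for the moment, N m; "grip_width": finger opening in m.
Only numpy, scipy, OpenCV 4.12 (cv2) and the standard library are available. Lean on these libraries where they do the work, as an engineer would, in place of code of your own. Each camera call takes 0.05 s, during which the arm holds its last target. There are 200 camera calls.

## Task

Index the turntable that carries the finned cylinder barrel to its other locking hole. Pull up the sprung plunger's T-handle and twist it clockwise until it drops into its rest notch, which you must find by feel, and let go so that it stays retracted; then swing the turntable counterclockwise by its upright post until the other hole comes under the plunger. Take the T-handle again, twist it back to where it was and let it down so that the plunger sits fully home in that hole, leaving the things lying around undisturbed.

Things in the scene. Friction and masses are not known exactly. Their poses are not given: they have to be found in the camera images.
- fixture: Fixed grey fixture, foot plate 260 x 330 x 18 mm. Origin on the turntable's vertical axis at bench height, z up. The plunger's upright axis is at x 0, y -90 mm, carried by a grey column and bridge (60 mm wide in x, y -153 to -65 mm, top 72 mm up). The turntable is aluminium, 230 mm across, top 42 mm up, with a black finned barrel in its middle, 106 mm across, top 106 mm up.
- tee_grip (a point): Centre of the plunger's dark steel T-handle bar: 76 mm long, 12 thick, 14 tall, level, on a 16 mm stem, 23 mm clear over a black cap 64 mm across. On the plunger axis, 140 mm above the bench when the plunger is home; rises with the lift. Its x runs along the bar, z up. At twist 0 the bar runs along the fixture's x.
- plunger (a joint): Lift in m, 0 home: the round-nosed 14 mm tip is 10 mm deep in a turntable hole and locks it; end of travel 0.028. A spring (with the weight) pushes it down, 10 N home, 14 N at the top. Below 0.019 a cross pin stops twisting (0.1 rad play); lift to 0.022 to twist. Let down off the notch, the pin stands on a rim at 0.019; in the rest notch at 0.014. Tip on the turntable between holes: 0.010.
- tee (a joint): Twist of the T-handle in rad, 0 at the start, growing clockwise seen from above, stop at 1.6. The rest notch is hidden under the cap, each time elsewhere between 0.9 and 1.37 rad; the pin drops in if within about 0.06 rad of its middle, and the notch's sides then hold it until it is lifted out again. Lifted, it twists with 0.03 N m of friction.
- turntable (a joint): Turn of the turntable in rad, growing counterclockwise seen from above. 0 at the start, locked by the plunger (0.02 rad play). The other locking hole is under the plunger at 1.10; the round-nosed tip enters if within about 0.03 rad. Stops at -0.15 and 1.35. Light friction (about 2 N at the post); it stays where it is left.
- post (a point): Grip point of the turntable's upright steel post: a round rod 22 mm across, 95 mm from the turntable's axis, its top 152 mm above the bench. The point is on the rod's axis, 135 mm above the bench. Seen from the turntable's axis it lies 0.35 rad counterclockwise of the fixture's x when the turntable reads 0, and moves with it.
- spanner: Steel spanner 190 mm long lying on the bench; bystander, leave it alone. Origin under its middle.
- flange: Round aluminium hub flange, 104 mm across, 36 mm tall, on the bench; bystander. Origin: centre of its underside.
- parts_bin: Open green plastic bin 150 x 105 x 70 mm on the bench; bystander. Origin: centre of its underside.

How it is judged (in metres and radians):
On the way, in this order (a step that is already met when the one before it is completed fails the run):
1. the plunger stays retracted by itself in its rest notch, the hand touching nothing (lift 11.5 to 16.5 mm, twist over 0.75 rad, for 0.3 s) (value of joint plunger between 0.0115 and 0.0165 m and value of joint tee above 0.75 rad and contact force between the fingers and anything else below 0.3 N), for 0.3 s.
2. the turntable has been swung more than 0.9 rad while the plunger rests retracted in its notch (value of joint plunger between 0.0115 and 0.0165 m and value of joint tee above 0.75 rad and value of joint turntable above 0.9 rad), for 0.1 s.
At the end, for the whole second after the job is handed in: The plunger is home (lift under 2 mm) in the other hole (turntable at 1.10 rad within 0.06), the T-handle back at its first direction (under 0.15 rad), the turntable at rest (value of joint plunger below 0.002 m and value of joint turntable between 1.04 and 1.16 rad and value of joint tee below 0.15 rad and velocity of joint turntable between -0.05 and 0.05 rad/s); the robot touches nothing.
It fails at once if the spanner was shifted by more than 30 mm (distance of spanner from where it was at the start of the episode above 0.03 m).
It fails at once if the flange was shifted by more than 30 mm (distance of flange from where it was at the start of the episode above 0.03 m).
It fails at once if the green bin was shifted by more than 30 mm (distance of parts_bin from where it was at the start of the episode above 0.03 m).
It also fails if it takes over 64 s, if anything falls off the work surface, if the arm or the gripper's body presses on something with over 40 N, if the wrist force passes 120 N, or if a joint passes its speed limit or range.

## Working session

There is one attempt and no reset: what is moved stays moved. The work goes in short steps, Python scripts to look and compute and a tool call to move; the robot and the scene stay as the last step left them, time stands still between calls to the robot, and variables do not carry over. Pictures are saved under pics/ and viewed, about 8 in all and at most 12, crops included, and the job is handed in when it is done.

Besides the shell and the picture viewer there is one more tool, called after "Request:" as name(argument=value, ...) on one line, values as JSON. carry_out: Moves the arm, as the interface text tells. Its arguments: {"type":"object","properties":{"plan":{"type":"array","items":{"type":"object","properties":{"grip":{"type":"number"},"dp":{"type":"array","items":{"type":"number"}},"rotation":{"type":"array","items":{"type":"number"}}}}},"force":{"type":"number"}},"required":["plan"]}

```bash
mkdir -p pics; ls; python3 - <<'E'
from cell import env
import cv2
o=env.get_obs();print(o)
for n in("scene","top"):
    cv2.imwrite(f"pics/{n}0.png",env.read_camera(n)[:,:,::-1]); print(n,env.camera_params(n))
E
```

```text
pics
{'time_s': 0.0, 'qpos': array([-64.27897963,  18.43974698,  -4.01681874,  83.17359338,
         1.29458713,  78.53919107,  -3.26132583]), 'joint_velocities': array([ 0.04359988, -0.00891905,  0.0482608 , -0.13368929, -0.01472142,
       -0.05756766,  0.00560987]), 'effort': array([-3.00619658e-04, -4.91292787e+01, -4.04091440e-01, -3.12537181e+01,
       -6.39034552e-02,  4.36263601e-02,  1.81411397e-04]), 'tool_pos': array([0.27361396, 0.58901696, 0.22146534]), 'tool_rot': array([1.79995214e+02, 1.07309635e-01, 6.50885091e+01]), 'force': array([ 0.16779408,  0.33524719, -0.37469603]), 'wrist_torque': array([ 0.0383596 , -0.01035052,  0.04058941]), 'grip_width': 0.08680063319099933}
scene {'fx': 539.4013482835729, 'fy': 539.4013482835729, 'cx': 309.3446216956205, 'cy': 240.91853409891948, 'R': array([[ 0.85897483,  0.51198493,  0.00580265],
       [ 0.38690008, -0.64160935, -0.66230339],
       [-0.33536632,  0.57114698, -0.74921329]]), 't': array([-0.41994264, -0.12726251,  1.74114869])}
top {'fx': 483.94064929967794, 'fy': 483.94064929967794, 'cx': 318.151135446341, 'cy': 238.97365422442283, 'R': array([[ 0.0167    , -0.99968781, -0.0185848 ],
       [-0.99533061, -0.01485414, -0.09537468],
       [ 0.09506885,  0.02009078, -0.99526794]]), 't': array([0.01466304, 0.51913112, 1.43181703])}
```

View pics/scene0.png

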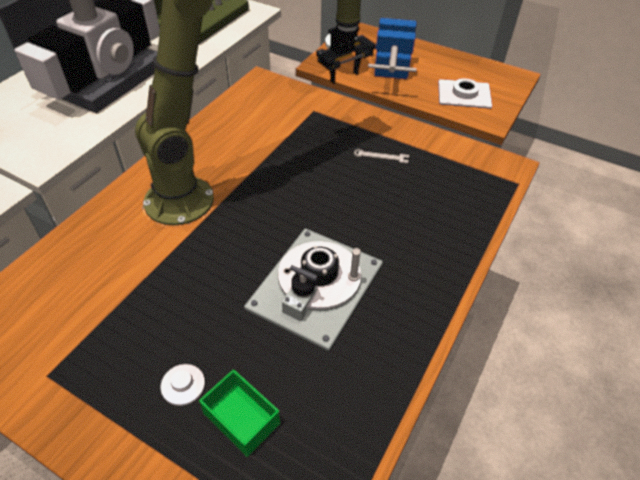

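View pics/top0.png

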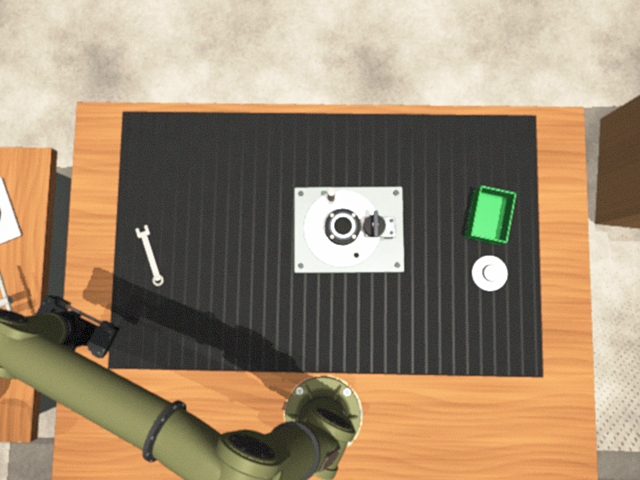

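```bash
cat > h.py <<'E'
import numpy as np,cv2
from cell import env
def ray(n,u,v,z,p=None):
    p=p or env.camera_params(n);R,t=np.array(p["R"]),np.array(p["t"])
    c=-R.T@t; d=R.T@np.array([(u-p["cx"])/p["fx"],(v-p["cy"])/p["fy"],1]); return c+d*(z-c[2])/d[2]
def proj(n,X,p=None):
    p=p or env.camera_params(n); q=np.array(p["R"])@X+p["t"]; return np.array([p["fx"]*q[0]/q[2]+p["cx"],p["fy"]*q[1]/q[2]+p["cy"]])
E
python3 - <<'E'
from h import *
for nm,u,v,z in [("c",294,187,.018),("c",402,187,.018),("c",404,272,.018),("c",294,273,.018),("barrel",343,226,.106),("cap",374,226,.11),("post",331,196,.152)]:
    print(nm,ray("top",u,v,z).round(4))
im=cv2.imread("pics/top0.png")[175:285,285:415]
cv2.imwrite("pics/topc.png",cv2.resize(im,None,fx=6,fy=6,interpolation=cv2.INTER_CUBIC)[:600])
E
```

```text
c [0.6781 0.0996 0.018 ]
c [ 0.6823 -0.2298  0.018 ]
c [ 0.424  -0.2358  0.018 ]
c [0.4156 0.0939 0.018 ]
barrel [ 0.5492 -0.0489  0.106 ]
cap [ 0.55   -0.1366  0.11  ]
post [ 0.6267 -0.0133  0.152 ]
```

View pics/topc.png

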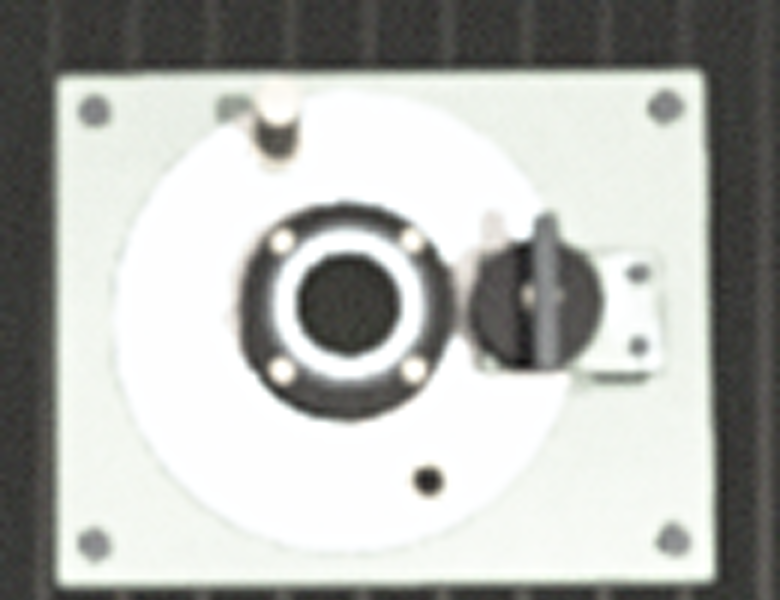

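```bash
python3 - <<'E'
from h import *
from scipy.optimize import least_squares
p=env.camera_params("top")
obs={"tee":([0,-.09,.147],(545,290)),"post":([.095*np.cos(.35),.095*np.sin(.35),.152],(279,103)),"barrel":([0,0,.106],(349,304)),"hole":([.09*np.cos(-np.pi/2-1.1),.09*np.sin(-np.pi/2-1.1),.042],(428,480))}
def f(x,e=True):
    c,s=np.cos(x[2]),np.sin(x[2]);r=[]
    for L,uv in obs.values():
        X=np.array([x[0]+c*L[0]-s*L[1],x[1]+s*L[0]+c*L[1],L[2]])
        r.append(proj("top",X,p)-[285+uv[0]/6,175+uv[1]/6])
    return np.concatenate(r)
s=least_squares(f,[.55,-.05,0]);x=s.x
print(x,np.degrees(x[2]),f(x).round(1))
for k,(u,v) in {"tee":(545,290),"barrel":(349,304),"post":(279,103)}.items(): print(k,ray("top",285+u/6,175+v/6,obs[k][0][2],p).round(4))
def W(r,a): return x[:2]+r*np.array([np.cos(a+x[2]),np.sin(a+x[2])])
print("tee",W(.09,-np.pi/2),"post",W(.095,.35),"post end",W(.095,1.45))
E
```

```text
[ 0.55004829 -0.04881443  0.02653842] 1.5205395955082375 [ 0.3  0.2 -0.2 -0.3 -0.2  0.1  0.1  0.1]
tee [ 0.5529 -0.138   0.147 ]
barrel [ 0.5502 -0.0493  0.106 ]
post [ 0.6375 -0.0145  0.152 ]
tee [ 0.55243647 -0.13878274] post [ 0.63839288 -0.01388259] post end [0.55898954 0.04576386]
```

Request:
carry_out(plan=[{"grip":0,"dp":[-0.028,0.029,0],"rotation":[0,0,0]},{"grip":0,"dp":[-0.028,0.029,0],"rotation":[0,0,0]},{"grip":0,"dp":[-0.028,0.029,0],"rotation":[0,0,0]},{"grip":0,"dp":[-0.028,0.029,0],"rotation":[0,0,0]},{"grip":0,"dp":[-0.028,0.029,0],"rotation":[0,0,0]},{"grip":0,"dp":[-0.028,0.029,0],"rotation":[0,0,0]},{"grip":0,"dp":[-0.028,0.029,0],"rotation":[0,0,0]},{"grip":0,"dp":[-0.028,0.029,0],"rotation":[0,0,0]}])

```text
time_s: 0.77
tool_pos: [0.3854, 0.2862, 0.2138]
tool_rot: [-179.5, 0.5, 66.2]
force: [1.0, 0.5, -0.5]
grip_width: 0.087
```

Request:
carry_out(plan=[{"grip":0,"dp":[-0.028,0.029,0],"rotation":[0,0,0]},{"grip":0,"dp":[-0.028,0.029,0],"rotation":[0,0,0]},{"grip":0,"dp":[-0.028,0.029,0],"rotation":[0,0,0]},{"grip":0,"dp":[-0.028,0.029,0],"rotation":[0,0,0]},{"grip":0,"dp":[-0.028,0.029,0],"rotation":[0,0,0]},{"grip":0,"dp":[-0.028,0.029,0],"rotation":[0,0,0]},{"grip":0,"dp":[-0.028,0.029,0],"rotation":[0,0,0]},{"grip":0,"dp":[-0.028,0.029,0],"rotation":[0,0,0]}])

```text
time_s: 1.43
tool_pos: [0.5061, -0.0243, 0.2122]
tool_rot: [-179.4, 0.4, 66.3]
force: [1.6, 1.0, -0.1]
grip_width: 0.0871
```

Request:
carry_out(plan=[{"grip":0,"dp":[-0.0215,0.022,0],"rotation":[0,0,0]},{"grip":0,"dp":[-0.0215,0.022,0],"rotation":[0,0,0]},{"grip":0,"dp":[-0.0215,0.022,0],"rotation":[0,0,0]},{"grip":0,"dp":[-0.0215,0.022,0],"rotation":[0,0,-4]},{"grip":0,"dp":[0,0,0],"rotation":[0,0,-7]},{"grip":0,"dp":[0,0,0],"rotation":[0,0,-7]},{"grip":0,"dp":[0,0,0],"rotation":[0,0,-7]},{"grip":0,"dp":[0,0,0],"rotation":[0,0,0]}])

```text
time_s: 2.1
tool_pos: [0.5514, -0.1595, 0.2092]
tool_rot: [-179.1, 0.5, 91.3]
force: [-0.1, -1.0, -0.8]
grip_width: 0.0872
```

```bash
python3 - <<'E'
from h import *
o=env.get_obs();print(o["tool_pos"],o["tool_rot"],o["qpos"])
p=env.camera_params("wrist");im=env.read_camera("wrist");cv2.imwrite("pics/w1.png",im[:,:,::-1])
print(p); print(proj("wrist",np.array([.5525,-.1385,.147]),p))
E
```

```text
[ 0.55138834 -0.1594866   0.20919192] [-179.08657208    0.53123111   91.33015767] [-15.9952696   10.90041275  33.08835209  95.84033662  -5.30168301
  75.76096258 109.31943508]
{'fx': 364.5135649266744, 'fy': 364.5135649266744, 'cx': 317.5997475164924, 'cy': 237.06681126837296, 'R': array([[-0.02215554,  0.99971779, -0.00857189],
       [ 0.96286221,  0.02364486,  0.26895591],
       [ 0.26908269, -0.00229468, -0.96311434]]), 't': array([ 0.17470778, -0.55437319,  0.23139826])}
[352.31898072 258.2377773 ]
```

View pics/w1.png

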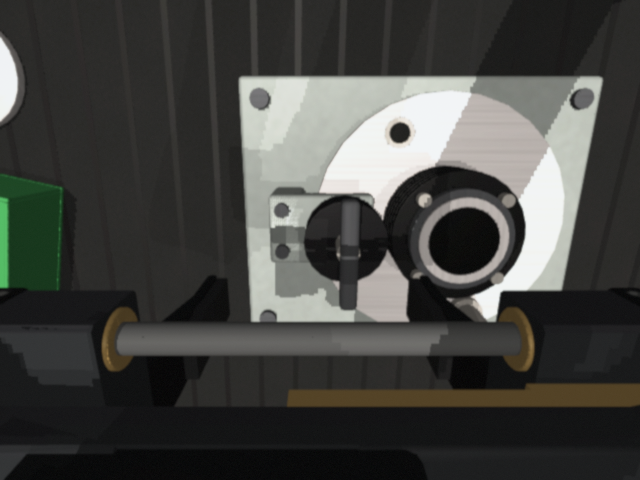

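Request:
carry_out(plan=[{"grip":0,"dp":[0.021,0,0],"rotation":[-0.9,0.5,0]},{"grip":0,"dp":[0,0,0],"rotation":[0,0,0]},{"grip":0.3,"dp":[0,0,0.03],"rotation":[0,0,0]},{"grip":0.4,"dp":[0,0,0.025],"rotation":[0,0,0]},{"grip":0.4,"dp":[0,0,0],"rotation":[0,0,0]}])

```text
time_s: 2.57
tool_pos: [0.5518, -0.1367, 0.1536]
tool_rot: [179.8, -0.0, 90.1]
force: [-1.7, 0.6, -0.3]
grip_width: 0.074
```

Request:
carry_out(plan=[{"grip":0.4,"dp":[-0.0025,0,0.016],"rotation":[0,0,-1.4]},{"grip":0.4,"dp":[0,0,0.015],"rotation":[0,0,0]},{"grip":0.5,"dp":[0,0,0],"rotation":[0,0,0]},{"grip":0.5,"dp":[0,0,0],"rotation":[0,0,0]}])

```text
time_s: 2.9
tool_pos: [0.5524, -0.1387, 0.1241]
tool_rot: [179.8, -0.0, 91.2]
force: [0.3, -0.8, 0.5]
grip_width: 0.0487
```

```bash
python3 - <<'E'
from h import *
o=env.get_obs();print(o["tool_pos"],o["tool_rot"],o["force"],o["wrist_torque"])
im=env.read_camera("wrist");cv2.imwrite("pics/w2.png",im[:,:,::-1])
E
```

```text
[ 0.55242784 -0.13871954  0.12409523] [ 1.79798361e+02 -1.71827724e-03  9.12206728e+01] [ 0.25882927 -0.76778331  0.47538029] [-0.01231571  0.02418883 -0.01445642]
```

View pics/w2.png

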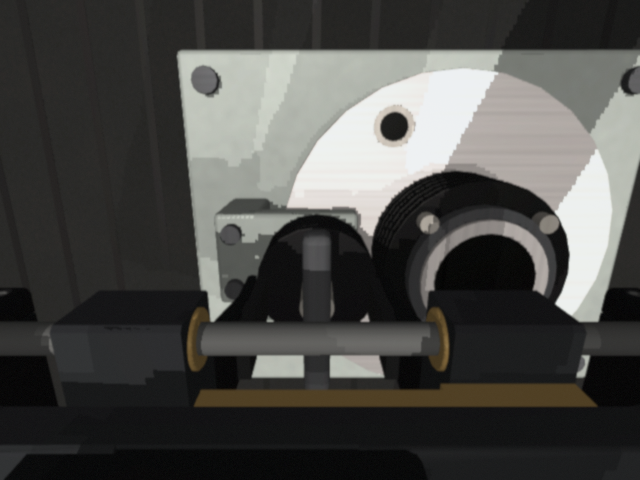

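Request:
carry_out(force=45, plan=[{"grip":0.7,"dp":[0,0,0.003],"rotation":[0,0,0]},{"grip":1,"dp":[0,0,0],"rotation":[0,0,0]},{"grip":1,"dp":[0,0,0],"rotation":[0,0,0]},{"grip":1,"dp":[0,0,0],"rotation":[0,0,0]},{"grip":1,"dp":[0,0,0],"rotation":[0,0,0]},{"grip":1,"dp":[0,0,0],"rotation":[0,0,0]},{"grip":1,"dp":[0,0,0],"rotation":[0,0,0]},{"grip":1,"dp":[0,0,0],"rotation":[0,0,0]}])

```text
time_s: 3.62
tool_pos: [0.5553, -0.1392, 0.1259]
tool_rot: [179.4, 0.0, 91.1]
force: [0.3, -1.0, -0.8]
grip_width: 0.014
```

Request:
carry_out(plan=[{"grip":1,"dp":[0,-0.003,0.003],"rotation":[0,0,0]},{"grip":1,"dp":[0,0,0],"rotation":[0,0,0]},{"grip":1,"dp":[0,0,0],"rotation":[0,0,0]}])

```text
time_s: 3.87
tool_pos: [0.5553, -0.1392, 0.126]
tool_rot: [179.0, 0.0, 91.1]
force: [0.4, -0.3, -3.0]
grip_width: 0.0139
```

```bash
cat > s.py <<'E'
from h import *
o=env.get_obs()
for k in("time_s","tool_pos","tool_rot","force","wrist_torque","grip_width"):print(k,np.round(o[k],4))
E
python3 s.py
```

```text
time_s 3.8667
tool_pos [ 0.5553 -0.1392  0.126 ]
tool_rot [1.789749e+02 2.090000e-02 9.114140e+01]
force [ 0.3722 -0.3255 -3.0065]
wrist_torque [-0.0973 -0.0957 -0.0087]
grip_width 0.0139
```

Request:
carry_out(plan=[{"grip":1,"dp":[0,0,-0.006],"rotation":[0,0,0]},{"grip":1,"dp":[0,0,-0.006],"rotation":[0,0,0]},{"grip":1,"dp":[0,0,-0.006],"rotation":[0,0,0]},{"grip":1,"dp":[0,0,-0.006],"rotation":[0,0,0]}])

```text
time_s: 4.2
tool_pos: [0.5548, -0.1391, 0.1448]
tool_rot: [179.0, 0.2, 91.1]
force: [7.1, -1.1, -14.1]
grip_width: 0.0139
```

```bash
python3 s.py
```

```text
time_s 4.2
tool_pos [ 0.5548 -0.1391  0.1448]
tool_rot [179.0414   0.1951  91.1385]
force [  7.0787  -1.1401 -14.0761]
wrist_torque [-0.2493 -1.2987  0.0303]
grip_width 0.0139
```

Request:
carry_out(plan=[{"grip":1,"dp":[0,0,-0.006],"rotation":[0,0,0]},{"grip":1,"dp":[0,0,-0.002],"rotation":[0,0,0]}])

```text
time_s: 4.37
tool_pos: [0.5548, -0.1391, 0.1503]
tool_rot: [179.1, 0.3, 91.1]
force: [6.7, -2.3, -14.2]
grip_width: 0.0136
```

```bash
python3 s.py
```

```text
time_s 4.3667
tool_pos [ 0.5548 -0.1391  0.1503]
tool_rot [179.0666   0.2959  91.1422]
force [  6.7024  -2.2798 -14.2317]
wrist_torque [-0.2632 -1.3845 -0.063 ]
grip_width 0.0136
```

Request:
carry_out(plan=[{"grip":1,"dp":[0,0,0],"rotation":[0,0,7]},{"grip":1,"dp":[0,0,0],"rotation":[0,0,7]},{"grip":1,"dp":[0,0,0],"rotation":[0,0,7]},{"grip":1,"dp":[0,0,0],"rotation":[0,0,7]}])

```text
time_s: 4.7
tool_pos: [0.5549, -0.1398, 0.1445]
tool_rot: [179.0, 0.1, 62.5]
force: [1.2, -2.0, -3.4]
grip_width: 0.014
```

```bash
python3 s.py
```

```text
time_s 4.7
tool_pos [ 0.5549 -0.1398  0.1445]
tool_rot [1.789755e+02 6.330000e-02 6.245260e+01]
force [ 1.1836 -2.0458 -3.3864]
wrist_torque [-0.3474 -0.5458  0.1743]
grip_width 0.014
```

Request:
carry_out(plan=[{"grip":1,"dp":[0,0,0],"rotation":[0,0,6]},{"grip":1,"dp":[0,0,0],"rotation":[0,0,6]},{"grip":1,"dp":[0,0,0],"rotation":[0,0,6]}])

```text
time_s: 4.95
tool_pos: [0.5546, -0.1405, 0.1446]
tool_rot: [179.0, -0.1, 43.6]
force: [1.3, -0.8, -4.6]
grip_width: 0.0136
```

```bash
python3 s.py
```

```text
time_s 4.95
tool_pos [ 0.5546 -0.1405  0.1446]
tool_rot [ 1.789802e+02 -1.231000e-01  4.357570e+01]
force [ 1.3425 -0.7791 -4.6385]
wrist_torque [-0.155  -0.3416  0.1654]
grip_width 0.0136
```

Request:
carry_out(plan=[{"grip":1,"dp":[0,0,0.001],"rotation":[0,0,2.5]},{"grip":1,"dp":[0,0,0.001],"rotation":[0,0,2.5]},{"grip":1,"dp":[0,0,0.001],"rotation":[0,0,2.5]}])

```text
time_s: 5.2
tool_pos: [0.5543, -0.1409, 0.1437]
tool_rot: [179.0, -0.2, 35.6]
force: [1.6, -0.4, -4.9]
grip_width: 0.0145
```

Request:
carry_out(plan=[{"grip":1,"dp":[0,0,0.001],"rotation":[0,0,2.5]},{"grip":1,"dp":[0,0,0.001],"rotation":[0,0,2.5]}])

```text
time_s: 5.37
tool_pos: [0.5539, -0.1411, 0.1413]
tool_rot: [179.1, -0.2, 30.3]
force: [3.0, -0.2, -8.6]
grip_width: 0.0139
```

Request:
carry_out(plan=[{"grip":1,"dp":[0,0,0.001],"rotation":[0,0,0]},{"grip":1,"dp":[0,0,0.001],"rotation":[0,0,0]}])

```text
time_s: 5.53
tool_pos: [0.5539, -0.1411, 0.1393]
tool_rot: [179.1, -0.2, 30.3]
force: [-1.4, 0.8, 6.8]
grip_width: 0.0139
```

```bash
python3 s.py
```

```text
time_s 5.5333
tool_pos [ 0.5539 -0.1411  0.1393]
tool_rot [179.0626  -0.2059  30.2583]
force [-1.3912  0.7584  6.8107]
wrist_torque [ 0.0848  0.2239 -0.1375]
grip_width 0.0139
```

Request:
carry_out(plan=[{"grip":0.4,"dp":[0,0,0],"rotation":[0,0,0]},{"grip":0.4,"dp":[0,0,0],"rotation":[0,0,0]},{"grip":0.4,"dp":[0,0,0],"rotation":[0,0,0]},{"grip":0.4,"dp":[0,0,0],"rotation":[0,0,0]},{"grip":0.4,"dp":[0,0,-0.02],"rotation":[0,0,0]},{"grip":0.4,"dp":[0,0,-0.03],"rotation":[0,0,0]},{"grip":0.4,"dp":[0,0,-0.03],"rotation":[0,0,0]},{"grip":0.4,"dp":[0,0,0],"rotation":[0,0,0]}])

```text
time_s: 6.2
tool_pos: [0.5508, -0.1399, 0.2226]
tool_rot: [179.3, 0.1, 30.5]
force: [0.3, -1.3, -0.0]
grip_width: 0.0512
```

```bash
python3 - <<'E'
from h import *
o=env.get_obs();print(o["tool_pos"],o["tool_rot"],o["force"])
p=env.camera_params("wrist");im=env.read_camera("wrist");cv2.imwrite("pics/w3.png",im[:,:,::-1])
for z in(.147,.161,.166):print(z,proj("wrist",np.array([.5525,-.139,z]),p))
for s in(-1,1):
  for z in(.161,.166): a=np.radians(1.5-61);print(s,z,proj("wrist",np.array([.5525+s*.038*np.cos(a),-.139+s*.038*np.sin(a),z]),p))
E
```

```text
[ 0.55084991 -0.13989266  0.22262384] [1.79278707e+02 6.51382927e-02 3.05072768e+01] [ 0.29632979 -1.3042188  -0.03442417]
0.147 [322.04206708 245.02144717]
0.161 [322.28481993 251.83074797]
0.166 [322.37829161 254.45266076]
-1 0.161 [322.45945251 193.9738297 ]
-1 0.166 [322.56144499 195.4788206 ]
1 0.161 [322.12598141 304.45499046]
1 0.166 [322.21202784 307.98819299]
```

View pics/w3.png

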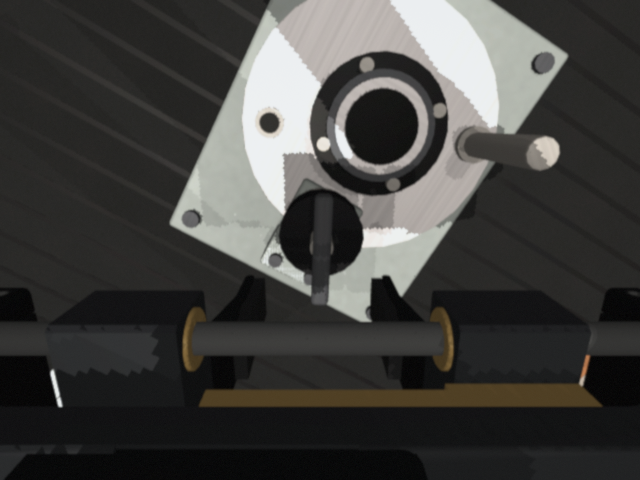

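Request:
carry_out(plan=[{"grip":0.1,"dp":[0.028,-0.0128,0],"rotation":[0,0,0]},{"grip":0.1,"dp":[0.028,-0.0128,0],"rotation":[0,0,0]},{"grip":0.1,"dp":[0.028,-0.0128,0],"rotation":[0,0,0]},{"grip":0.1,"dp":[0.028,-0.0128,0],"rotation":[0,0,0]},{"grip":0.1,"dp":[0.024,-0.011,0],"rotation":[0,0,4.5]},{"grip":0.1,"dp":[0,0,0],"rotation":[0,0,4.5]},{"grip":0.1,"dp":[0,0,0],"rotation":[0,0,0]}])

```text
time_s: 6.83
tool_pos: [0.6362, -0.014, 0.2145]
tool_rot: [179.6, 0.3, 20.9]
force: [0.0, -1.1, -0.2]
grip_width: 0.0776
```

```bash
python3 - <<'E'
from h import *
im=cv2.imread("pics/w3.png")
o=env.get_obs();print(o["tool_pos"],o["tool_rot"],o["force"])
p=env.camera_params("wrist");im=env.read_camera("wrist");cv2.imwrite("pics/w4.png",im[:,:,::-1])
print(proj("wrist",np.array([.6384,-.0139,.152]),p))
E
```

```text
[ 0.63616224 -0.01396588  0.21452654] [179.55858309   0.33291067  20.92636293] [ 0.01275398 -1.09789439 -0.23267803]
[322.82998823 252.60417335]
```

View pics/w4.png

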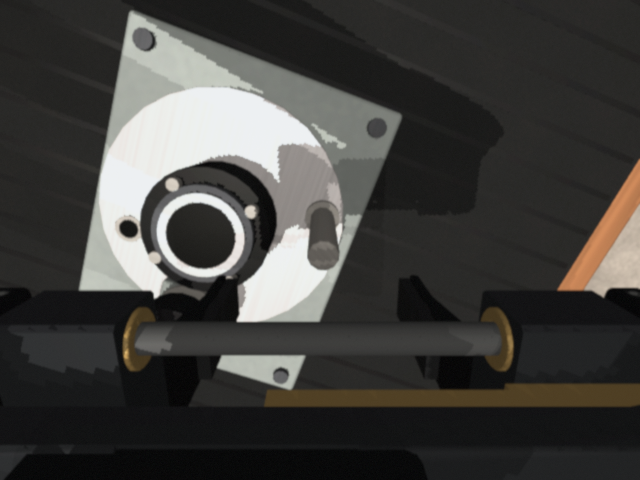

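Request:
carry_out(force=25, plan=[{"grip":0.2,"dp":[0.002,0.001,0.03],"rotation":[0,0,0]},{"grip":0.3,"dp":[0,0,0.03],"rotation":[0,0,0]},{"grip":0.3,"dp":[0,0,0.025],"rotation":[0,0,0]},{"grip":0.5,"dp":[0,0,0.01],"rotation":[0,0,0]},{"grip":1,"dp":[0,0,0],"rotation":[0,0,0]},{"grip":1,"dp":[0,0,0],"rotation":[0,0,0]},{"grip":1,"dp":[0,0,0],"rotation":[0,0,0]},{"grip":1,"dp":[0,0,0],"rotation":[0,0,0]}])

```text
time_s: 7.55
tool_pos: [0.6368, -0.0198, 0.1182]
tool_rot: [179.6, 0.2, 21.6]
force: [0.0, -0.5, -0.3]
grip_width: 0.0354
```

```bash
python3 s.py
```

```text
time_s 7.55
tool_pos [ 0.6368 -0.0198  0.1182]
tool_rot [179.5677   0.2264  21.5533]
force [ 0.0039 -0.4778 -0.3214]
wrist_torque [-0.0226 -0.0359  0.0441]
grip_width 0.0354
```

Request:
carry_out(plan=[{"grip":0.6,"dp":[0.0035,-0.006,0.001],"rotation":[0,0,0]},{"grip":0.8,"dp":[0,-0.001,0],"rotation":[0,0,0]},{"grip":1,"dp":[0,-0.0005,0],"rotation":[0,0,0]},{"grip":1,"dp":[0,-0.0005,0],"rotation":[0,0,0]},{"grip":1,"dp":[0,0,0],"rotation":[0,0,0]}])

```text
time_s: 7.97
tool_pos: [0.6384, -0.0111, 0.1213]
tool_rot: [179.5, 0.0, 21.6]
force: [1.2, 0.2, -3.7]
grip_width: 0.0219
```

```bash
python3 s.py
```

```text
time_s 7.9667
tool_pos [ 0.6384 -0.0111  0.1213]
tool_rot [1.79474e+02 2.16000e-02 2.15859e+01]
force [ 1.189   0.1506 -3.6561]
wrist_torque [-0.1732 -0.2861  0.0088]
grip_width 0.0219
```

Request:
carry_out(plan=[{"grip":1,"dp":[0,-0.0066,0],"rotation":[0,0,-4]},{"grip":1,"dp":[-0.0002,-0.0066,0],"rotation":[0,0,-4]},{"grip":1,"dp":[-0.0002,-0.0066,0],"rotation":[0,0,-4]},{"grip":1,"dp":[-0.0002,-0.0066,0],"rotation":[0,0,-4]},{"grip":1,"dp":[-0.0002,-0.0066,0],"rotation":[0,0,-4]},{"grip":1,"dp":[-0.0002,-0.0066,0],"rotation":[0,0,-4]}])

```text
time_s: 8.47
tool_pos: [0.6161, 0.0201, 0.1213]
tool_rot: [179.5, 0.3, 46.1]
force: [-1.8, -1.1, -0.3]
grip_width: 0.0216
```

```bash
cat >> s.py <<'E'
d=o["tool_pos"][:2]-[.55005,-.0488]; print("r",np.hypot(*d),"turn",np.arctan2(d[1],d[0])-.0265-.35)
E
python3 s.py
```

```text
time_s 8.4667
tool_pos [0.6161 0.0201 0.1213]
tool_rot [179.4929   0.2799  46.0868]
force [-1.8485 -1.1345 -0.3083]
wrist_torque [-0.1133  0.2464 -0.2875]
grip_width 0.0216
r 0.0954767608117749 turn 0.4301609855835332
```

Request:
carry_out(plan=[{"grip":1,"dp":[-0.0002,-0.0066,0],"rotation":[0,0,-4]},{"grip":1,"dp":[-0.0002,-0.0066,0],"rotation":[0,0,-4]},{"grip":1,"dp":[-0.0002,-0.0066,0],"rotation":[0,0,-4]},{"grip":1,"dp":[-0.0002,-0.0066,0],"rotation":[0,0,-4]},{"grip":1,"dp":[-0.0002,-0.0066,0],"rotation":[0,0,-4]},{"grip":1,"dp":[-0.0002,-0.0066,0],"rotation":[0,0,-4]},{"grip":1,"dp":[-0.0002,-0.0066,0],"rotation":[0,0,-4]},{"grip":1,"dp":[-0.0002,-0.0066,0],"rotation":[0,0,-4]}])

```text
time_s: 9.13
tool_pos: [0.5675, 0.0443, 0.1212]
tool_rot: [179.7, 0.4, 79.2]
force: [-0.6, -0.8, -0.4]
grip_width: 0.0211
```

```bash
python3 s.py
```

```text
time_s 9.1333
tool_pos [0.5675 0.0443 0.1212]
tool_rot [179.7337   0.4253  79.174 ]
force [-0.6313 -0.8279 -0.3862]
wrist_torque [-0.0105  0.0292 -0.3028]
grip_width 0.0211
r 0.09469639886378112 turn 1.008450007988026
```

Request:
carry_out(plan=[{"grip":1,"dp":[0,-0.0052,0],"rotation":[0,0,-3.1]},{"grip":1,"dp":[0,-0.0052,0],"rotation":[0,0,-3.1]},{"grip":1,"dp":[0,0,0],"rotation":[0,0,0]}])

```text
time_s: 9.38
tool_pos: [0.5555, 0.0456, 0.1212]
tool_rot: [179.8, 0.4, 85.7]
force: [-2.4, 0.0, -0.6]
grip_width: 0.0213
```

```bash
python3 s.py
```

```text
time_s 9.3833
tool_pos [0.5555 0.0456 0.1212]
tool_rot [179.8446   0.3917  85.66  ]
force [-2.3975  0.0088 -0.5746]
wrist_torque [ 0.1897  0.4511 -0.0349]
grip_width 0.0213
r 0.09457958066071064 turn 1.1368906450086
```

Tool turn 1.137, minus the 0.027 grip offset ≈ 1.11. Release, rise, and check from above.

Request:
carry_out(plan=[{"grip":0.2,"dp":[0,0,0],"rotation":[0,0,0]},{"grip":0.2,"dp":[0,0,0],"rotation":[0,0,0]},{"grip":0.2,"dp":[0,0,0],"rotation":[0,0,0]},{"grip":0.2,"dp":[0,0,0],"rotation":[0,0,0]},{"grip":0.2,"dp":[0,0,-0.03],"rotation":[0,0,0]},{"grip":0.2,"dp":[0,0,-0.035],"rotation":[0,0,0]},{"grip":0.2,"dp":[0,0,-0.035],"rotation":[0,0,0]},{"grip":0.2,"dp":[0,0,0],"rotation":[0,0,0]}])

```text
time_s: 10.05
tool_pos: [0.5563, 0.0466, 0.2235]
tool_rot: [179.9, 0.5, 85.3]
force: [1.6, 0.3, 0.4]
grip_width: 0.0654
```

```bash
python3 - <<'E'
from h import *
o=env.get_obs();print(o["tool_pos"],o["tool_rot"])
p=env.camera_params("wrist");im=env.read_camera("wrist");cv2.imwrite("pics/w5.png",im[:,:,::-1])
F=np.array([.55005,-.0488])
for t in (1.05,1.1,1.15):
  a=.35+.0265+t;print(t,"post",proj("wrist",np.r_[F+.095*np.array([np.cos(a),np.sin(a)]),.152],p),end=" ")
  a=-np.pi/2+.0265+t;print("hole",proj("wrist",np.r_[F+.09*np.array([np.cos(a),np.sin(a)]),.042],p))
E
```

```text
[0.55629299 0.0466308  0.22353025] [179.89342861   0.49566658  85.32466898]
1.05 post [319.18965159 259.90766371] hole [193.21201931 292.37693602]
1.1 post [319.45402586 253.34742076] hole [197.37891627 293.88713363]
1.15 post [319.37035119 246.71014284] hole [201.59384088 295.2090744 ]
```

View pics/w5.png

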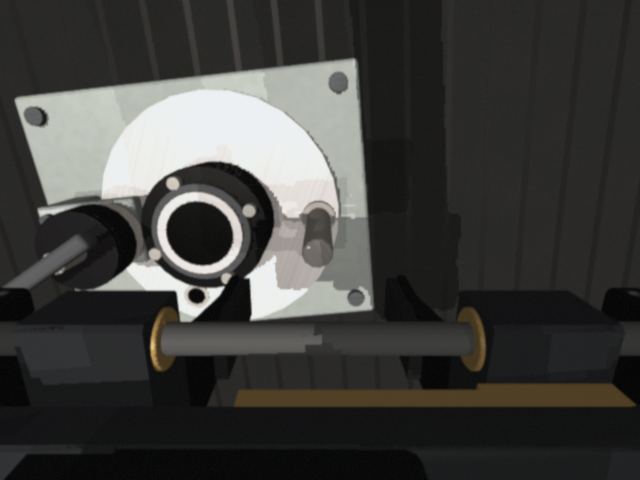

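Request:
carry_out(plan=[{"grip":0.3,"dp":[-0.037,0.0022,0],"rotation":[0,0,0]},{"grip":0.3,"dp":[-0.037,0.0022,0],"rotation":[0,0,0]},{"grip":0.3,"dp":[-0.037,0.0022,0],"rotation":[0,0,0]},{"grip":0.3,"dp":[-0.037,0.0022,0],"rotation":[0,0,0]},{"grip":0.3,"dp":[-0.035,0.0022,0],"rotation":[0,0,7]},{"grip":0.3,"dp":[0,0,0],"rotation":[0,0,7]},{"grip":0.3,"dp":[0,0,0],"rotation":[0,0,7]},{"grip":0.3,"dp":[0,0,0],"rotation":[0,0,7]}])

```text
time_s: 10.77
tool_pos: [0.551, -0.1432, 0.2162]
tool_rot: [179.9, 0.7, 57.7]
force: [0.4, 0.6, 0.7]
grip_width: 0.0613
```

Request:
carry_out(plan=[{"grip":0.3,"dp":[0,0,0],"rotation":[0,0,7]},{"grip":0.3,"dp":[0,0,0],"rotation":[0,0,7]},{"grip":0.3,"dp":[0,0,0],"rotation":[0,0,7]},{"grip":0.3,"dp":[0,0,0],"rotation":[0,0,5]},{"grip":0.3,"dp":[0,0,0],"rotation":[0,0,0]}])

```text
time_s: 11.18
tool_pos: [0.5491, -0.1448, 0.2104]
tool_rot: [179.8, 0.9, 30.8]
force: [0.4, -0.9, -0.2]
grip_width: 0.0608
```

Request:
carry_out(plan=[{"grip":0.3,"dp":[0.006,-0.0026,0],"rotation":[0,0.9,0]},{"grip":0.3,"dp":[0,0,0.03],"rotation":[0,0,0]},{"grip":0.3,"dp":[0,0,0.03],"rotation":[0,0,0]},{"grip":0.3,"dp":[0,0,0.01],"rotation":[0,0,0]}])

```text
time_s: 11.52
tool_pos: [0.5566, -0.1385, 0.1397]
tool_rot: [179.6, -0.4, 31.4]
force: [-0.9, 0.8, -0.5]
grip_width: 0.0611
```

```bash
python3 s.py
```

```text
time_s 11.5167
tool_pos [ 0.5566 -0.1385  0.1397]
tool_rot [179.5682  -0.4465  31.3615]
force [-0.916   0.7576 -0.4524]
wrist_torque [-0.0453  0.0436 -0.0389]
grip_width 0.0611
r 0.08997326452884372 turn -1.8739026650996085
```

Request:
carry_out(force=50, plan=[{"grip":0.5,"dp":[-0.003,0,0.002],"rotation":[0,-0.4,0.8]},{"grip":0.8,"dp":[0,0,0.0005],"rotation":[0,0,0]},{"grip":1,"dp":[0,0,0.0005],"rotation":[0,0,0]},{"grip":1,"dp":[0,0,0],"rotation":[0,0,0]},{"grip":1,"dp":[0,0,0],"rotation":[0,0,0]},{"grip":1,"dp":[0,0,0],"rotation":[0,0,0]},{"grip":1,"dp":[0,0,0],"rotation":[0,0,0]},{"grip":1,"dp":[0,0,0],"rotation":[0,0,0]}])

```text
time_s: 12.18
tool_pos: [0.5544, -0.1404, 0.1389]
tool_rot: [179.5, -0.0, 30.7]
force: [-7.1, -3.7, 0.9]
grip_width: 0.0157
```

```bash
python3 s.py
```

```text
time_s 12.1833
tool_pos [ 0.5544 -0.1404  0.1389]
tool_rot [ 1.795433e+02 -2.980000e-02  3.074010e+01]
force [-7.0964 -3.7029  0.8595]
wrist_torque [-0.8028  1.5681 -0.0253]
grip_width 0.0157
r 0.09165411655960834 turn -1.899999864970983
```

Request:
carry_out(plan=[{"grip":1,"dp":[0,0,0],"rotation":[0,0,0]},{"grip":1,"dp":[0,0,-0.005],"rotation":[0,0,0]},{"grip":1,"dp":[0,0,-0.005],"rotation":[0,0,0]},{"grip":1,"dp":[0,0,-0.005],"rotation":[0,0,0]}])

```text
time_s: 12.52
tool_pos: [0.5538, -0.1406, 0.15]
tool_rot: [179.5, 0.1, 30.7]
force: [5.1, -1.7, -15.5]
grip_width: 0.0141
```

```bash
python3 s.py
```

```text
time_s 12.5167
tool_pos [ 0.5538 -0.1406  0.15  ]
tool_rot [1.794583e+02 8.690000e-02 3.071260e+01]
force [  5.107   -1.7432 -15.5225]
wrist_torque [-0.4438 -1.253   0.0099]
grip_width 0.0141
r 0.09185355428260614 turn -1.9063313300485545
```

Lifted about 0.025. Twist back 60° counterclockwise (negative z), holding height.

Request:
carry_out(plan=[{"grip":1,"dp":[0,0,-0.0013],"rotation":[0,0,-7]},{"grip":1,"dp":[0,0,-0.0013],"rotation":[0,0,-7]},{"grip":1,"dp":[0,0,-0.0013],"rotation":[0,0,-7]},{"grip":1,"dp":[0,0,-0.0013],"rotation":[0,0,-7]}])

```text
time_s: 12.85
tool_pos: [0.5543, -0.14, 0.1505]
tool_rot: [179.5, 0.5, 59.4]
force: [6.2, -1.9, -15.0]
grip_width: 0.0143
```

```bash
python3 s.py
```

```text
time_s 12.85
tool_pos [ 0.5543 -0.14    0.1505]
tool_rot [179.4885   0.4737  59.423 ]
force [  6.2186  -1.8792 -15.0038]
wrist_torque [-0.267  -1.2762 -0.0462]
grip_width 0.0143
r 0.09128634625546964 turn -1.9003225904765615
```

Request:
carry_out(plan=[{"grip":1,"dp":[0,0,-0.0012],"rotation":[0,0,-7]},{"grip":1,"dp":[0,0,-0.0012],"rotation":[0,0,-7]},{"grip":1,"dp":[0,0,-0.0012],"rotation":[0,0,-7]},{"grip":1,"dp":[0,0,-0.0012],"rotation":[0,0,-7]},{"grip":1,"dp":[0,0,-0.0012],"rotation":[0,0,-3]},{"grip":1,"dp":[0,0,-0.001],"rotation":[0,0,0]}])

```text
time_s: 13.35
tool_pos: [0.5545, -0.1391, 0.1486]
tool_rot: [179.9, 0.8, 91.5]
force: [5.9, -1.7, -13.9]
grip_width: 0.014
```

```bash
python3 s.py
```

```text
time_s 13.35
tool_pos [ 0.5545 -0.1391  0.1486]
tool_rot [179.9433   0.8417  91.5355]
force [  5.8747  -1.6891 -13.9347]
wrist_torque [-0.2338 -1.1739  0.0464]
grip_width 0.014
r 0.09038443665400704 turn -1.8976432239318881
```

Back at yaw 91.5. Lower ~24 mm in steps.

Request:
carry_out(plan=[{"grip":1,"dp":[0,0,0.004],"rotation":[0,0,0]},{"grip":1,"dp":[0,0,0.004],"rotation":[0,0,0]},{"grip":1,"dp":[0,0,0.003],"rotation":[0,0,0]}])

```text
time_s: 13.6
tool_pos: [0.5546, -0.1391, 0.1346]
tool_rot: [180.0, 0.9, 91.5]
force: [4.1, -1.8, -11.8]
grip_width: 0.0138
```

Request:
carry_out(plan=[{"grip":1,"dp":[0,0,0.003],"rotation":[0,0,0]},{"grip":1,"dp":[0,0,0.003],"rotation":[0,0,0]},{"grip":1,"dp":[0,0,0.003],"rotation":[0,0,0]}])

```text
time_s: 13.85
tool_pos: [0.555, -0.1392, 0.1252]
tool_rot: [180.0, 0.9, 91.5]
force: [-1.3, -0.2, 13.5]
grip_width: 0.0139
```

```bash
python3 s.py
```

```text
time_s 13.85
tool_pos [ 0.555  -0.1392  0.1252]
tool_rot [179.9552   0.8863  91.4952]
force [-1.2712 -0.2415 13.5335]
wrist_torque [ 0.2331  0.6219 -0.0594]
grip_width 0.0139
r 0.09050798507691957 turn -1.8921089922527123
```

Request:
carry_out(plan=[{"grip":0.3,"dp":[0,0,0],"rotation":[0,0,0]},{"grip":0.3,"dp":[0,0,0],"rotation":[0,0,0]},{"grip":0.3,"dp":[0,0,0],"rotation":[0,0,0]},{"grip":0.3,"dp":[0,0,0],"rotation":[0,0,0]},{"grip":0.3,"dp":[0,0,-0.03],"rotation":[0,0,0]},{"grip":0.3,"dp":[0,0,-0.035],"rotation":[0,0,0]},{"grip":0.3,"dp":[0,0,-0.035],"rotation":[0,0,0]},{"grip":0.3,"dp":[0,0,0],"rotation":[0,0,0]}])

```text
time_s: 14.52
tool_pos: [0.5542, -0.1373, 0.234]
tool_rot: [180.0, 0.7, 91.5]
force: [1.1, -0.4, 0.7]
grip_width: 0.0576
```

```bash
python3 - <<'E'
from h import *
o=env.get_obs();print(o["tool_pos"],o["tool_rot"],o["force"])
p=env.camera_params("wrist");im=env.read_camera("wrist");cv2.imwrite("pics/w6.png",im[:,:,::-1])
for z in(.147,.157):
  for s in(-1,1): a=.0265;print(z,s,proj("wrist",np.array([.5525+s*.038*np.cos(a),-.139+s*.038*np.sin(a),z]),p))
F=np.array([.55005,-.0488])
for t in (1.05,1.1,1.15):
  a=-np.pi/2+.0265+t;print("hole",proj("wrist",np.r_[F+.09*np.array([np.cos(a),np.sin(a)]),.042],p))
  a=.35+.0265+t;print(t,"post",proj("wrist",np.r_[F+.095*np.array([np.cos(a),np.sin(a)]),.152],p))
E
```

```text
[ 0.55419043 -0.13725189  0.23404381] [179.98357916   0.74903448  91.48461208] [ 1.06719815 -0.41286999  0.6789031 ]
0.147 -1 [318.46257272 187.87788303]
0.147 1 [318.56436083 289.26348699]
0.157 -1 [318.3096893  190.22268949]
0.157 1 [318.42776684 295.11274487]
hole [362.73427559 282.24123283]
1.05 post [577.06222913 264.8915188 ]
hole [366.42387862 284.12816209]
1.1 post [579.38094109 258.66892887]
hole [370.20698576 285.83522163]
1.15 post [581.3942764  252.34171936]
```

View pics/w6.png

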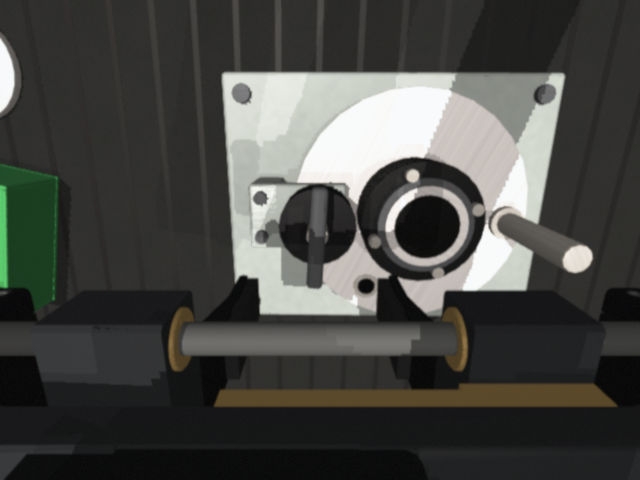

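```bash
python3 -c "
from cell import env
print(env.sign_off())"
```

```text
the job is handed in; nothing more can be done
None
```

The turntable is indexed to its other hole with the plunger home, and the job is handed in at about 14.6 s of the 64 s allowed. No verdict was reported.

- **Retracting:** I lifted the T-handle about 24 mm, twisted it clockwise and let it ride on the rim. It dropped 5 mm into the rest notch at about 61° (1.06 rad). I let go, and a picture showed it staying at about 14 mm lift.
- **Swinging:** I turned the table by the post. The camera then put the turn at about 1.10 rad, judged by both the post and the first hole.
- **Locking:** I took the T-handle again, lifted it out, twisted it back and lowered it. It stopped at 0.1252 m, against 0.126 m when I first gripped it at home.

**Last checks:** From above, the bar stood at its home height, within about 2° of its first direction. The turntable read about 1.10 rad, and the gripper was clear by about 10 cm. No check failed. I did not measure the spanner, flange and bin again at the end, but the arm passed nowhere near them at working height.

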